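# Lock the dust extractor's filter panel with its two quarter-turn fasteners

## Robot

A 6-joint arm with a two-finger parallel gripper is mounted at the origin on the work surface. World frame = base frame: x ahead of the robot, y to its left, z up, the work surface at z = 0. Lengths are in m, angles in rad, forces in N, time in s.
With the tool pointing down it reaches from about 0.325 to 0.9 m from the base axis. Payload 6.1 kg.
Tool frame: the origin (TCP) lies between the finger pads; the fingertips stand 22 mm ahead of it and the grasp point (between the pads) lies 3 mm ahead of it (robot.tip_reach is the distance from the TCP to the fingertips, in m); x points along the fingers, z is the direction in which the jaws open and shut, and the axes are right-handed (so a half turn about x gives the same grasp; the last joint's range is limited). The gripper opens to 85 mm and grips with 20 to 120 N. Pads are 22 mm wide; open, the fingers measure 114 mm over their backs; the gripper's body (76 mm by 85 mm) begins 54 mm behind the grasp point. The pads swing forward as they close: fully open they stand 13 mm farther back than shut.
Start: joints at [-1.272, 0.22, 1.526, -0, 1.395, -0.126], TCP at [0.258, -0.569, 0.253] pointing down, gripper open.
Joint ranges: [-2.98, 2.98], [-0.91, 2.08], [0.09, 2.57], [-1.24, 4.39], [0.2, 2.65], [-2.68, 2.68]. Speed limits (rad/s): [2.57, 2.57, 3.01, 3.14, 3.14, 3.14].

## Interface

Orientations are given as [roll, pitch, yaw] about the fixed x, y, z axes, in that order (R = Rz(yaw) Ry(pitch) Rx(roll)).
In Python, from rig import robot, cams, job_done, spotter gives the robot as it stands.
- The arm moves only by the tool apply_moves, never from a script. Its argument "rows" is a list of rows, each a list of 3 entries, a list of its own where there are three numbers: the shift along the tool's x, y, z in m, then the turn, a rotation vector about the tool's x, y, z in degrees, then the opening, from -1 (shut) to 1 (fully open). A call has 1 to 12 rows; each row shifts and turns the commanded pose from where the row before left it, along the tool's axes as they then stand; what a row does not reach is not made up. A row lasts 1/10 s, in which the tool goes at most 50 mm and 8.59 degrees, less where a joint would pass 70% of its speed; a pose out of reach is approached as far as the arm can. A call with a gripper value outside its range is refused whole. The fingers move at their own pace and stop on an object; "grip_force" is the grip in N (left out, the last holds). Time passes only in rows, so rows that do not move let the fingers close. It gives the time, the measured TCP pose, the force and the opening at its end, in the units of the state.
- robot.state(): the state, without advancing time (a new reading comes with each control period).
- cams.camera(name): name is "scene" or "top" or "wrist"; returns a dict with "color" (420x560x3 uint8, blue, green, red), "mtx" (3x3 intrinsics, pixels), "rvec" (rotation vector, rad) and "tvec" (3), from world to camera coordinates, as OpenCV has them. Camera axes: x right, y down, z forward; pixel columns grow to the right and rows downward; lengths in m; the calibration is good to about 2 mm. The wrist camera is an equidistant fisheye: a pixel r from the principal point sees the ray r / f radians off the axis. A picture is of the moment at which its call begins. There is no depth.
- job_done(): hands the job in, once; it reports no verdict.
Trained networks look in the newest picture that a camera, given by its name, has taken for a name from the list of things; names that differ only in an ending like _2 or _b are one class to them, and where a whole thing is asked for, a point or a joint stands for the part that bears it (a point fixed in the world has none). Each returns a list of dicts, best first, with "confidence" (0 to 1); they miss things now and then, are a little off and sometimes report something else, mostly with a low value. They report only what shows in the picture. A call takes as long as a camera call.
- spotter.find_in(camera, name): "box" ([left, top, right, bottom] in pixels, round what is visible of it).
- spotter.silhouettes(camera, name): "region" (420x560 bool, what is visible of it) and "box" ([left, top, right, bottom] in pixels, round what is visible of it).
The state is a dict: "time_s": time; "joint_pos": joint angles; "qd": joint speeds; "joint_torque": joint torques, N m; "tool_pos": TCP position; "ee_rot": TCP orientation; "wrist_force": force on the tool from outside, world axes, zero at the start; "torque": the same for the moment, N m; "finger_gap": opening from 0.0 (shut) to 1.0 (fully open).
Only numpy, scipy, OpenCV 4.12 (cv2) and the standard library are available. Lean on these libraries where they do the work, as an engineer would, in place of code of your own. Each camera call takes 0.05 s, during which the arm holds its last target. There are 200 camera calls.

## Task

The filter panel on top of the dust extractor is standing ajar on its springs. Set your fingertips in the slot of one quarter-turn fastener, press the panel shut with them and turn the fastener clockwise to its stop, then turn the other one home in the same way, so that the panel stays locked shut when you let go. Do not lift the panel, and leave the art materials on and around the extractor where they are.

Things in the scene. Friction and masses are not known exactly. Their poses are not given: they have to be found in the camera images.
- extractor: Bench-top dust extractor, a grey sheet-steel box standing fixed on the table, 360 mm deep (x), 420 mm wide (y), 150 mm high (top face flush with the shut panel). Origin: centre of its underside, on the table; x points from its front (louvres, knob and switch, towards the robot) to its back, y to its left, z up.
- panel (a joint): Angle of the filter panel in the extractor's top, rad: 0 shut and flush, grows as its front edge (x -138 mm) rises; 270 mm deep, 290 wide, 16 thick, hinged at the back on the line x 134, z 150 mm of the extractor. Springs hold it ajar at 0.1 to 0.13 (fasteners 25 mm up); pressing it shut at a fastener takes up to 8 N, and released it springs up unless a fastener holds it, then at about 0.01.
- fastener_left (a joint): Turn of the left fastener, rad: 0 unlocked, slot parallel to the panel's front edge; grows clockwise from above to a stop at 1.571, locked, slot square to that edge. Starts 0 to 0.35, needs 0.1 to 0.25 N m, stays where left. Past 0.9 its tongue slides under a ramped keeper and draws the panel down, if the panel is then below 0.035 rad; if not, it jams on the front lip.
- fastener_right (a joint): Turn of the right fastener, rad: 0 unlocked, slot parallel to the panel's front edge; grows clockwise from above to a stop at 1.571, locked, slot square to that edge. Starts 0 to 0.35, needs 0.1 to 0.25 N m, stays where left. Past 0.9 its tongue slides under a ramped keeper and draws the panel down, if the panel is then below 0.035 rad; if not, it jams on the front lip.
- fastener_left_slot (a point): Centre of the left (+y) fastener's round black head, 84 mm across, flush in the panel; with the panel shut it is at x -88, y +85, z 150 mm in the extractor's frame. A steel-floored finger slot, 30 mm wide, 64 long, 14 deep, runs across it along this frame's y axis; z points out. Fingertips spread along the slot turn it; a narrow tip at its centre only spins in it.
- fastener_right_slot (a point): Centre of the right (-y) fastener's round black head, 84 mm across, flush in the panel; with the panel shut it is at x -88, y -85, z 150 mm in the extractor's frame. A steel-floored finger slot, 30 mm wide, 64 long, 14 deep, runs across it along this frame's y axis; z points out. Fingertips spread along the slot turn it; a narrow tip at its centre only spins in it.
- pot_a_mid (a point): Small paint pot: clear plastic with a metal lid, 45 mm across, 40 mm high, loose, on the left deck of the extractor, beside the panel. The point is its centre. A bystander.
- pot_b_mid (a point): Small paint pot: clear plastic with a metal lid, 45 mm across, 40 mm high, loose, on the table in front of the extractor, to the left. The point is its centre. A bystander.
- pot_c_mid (a point): Small paint pot: clear plastic with a metal lid, 45 mm across, 40 mm high, loose, on the right deck of the extractor, beside the panel. The point is its centre. A bystander.
- eraser_mid (a point): White eraser, 22 x 44 x 12 mm, loose, on the extractor's front lip midway between the fasteners. The point is its centre. A bystander.
- sharpener_mid (a point): Metal pencil sharpener, 25 x 16 x 11 mm, loose, on the right deck beside the panel. The point is its centre. A bystander.
- water_jar_mid (a point): Lidded glass jar, 68 mm across, 100 mm high, loose on the table left of the extractor. The point is its centre. A bystander.
- mug_mid (a point): White mug, 80 mm across, 90 mm high, loose on the table right of the extractor. The point is its centre. A bystander.
- brush_grip (a point): Paint brush lying on the table in front of the extractor, crosswise. The point is the middle of its handle. A bystander.

How it is judged:
By the outcome, as a careful person would: the job done as asked, in the order asked, and still so for the second after the job is handed in, with the robot touching nothing.
It also fails if it takes over 56 s, if anything falls off the work surface, if the arm or the gripper's body presses on something with over 40 N, if the wrist force passes 120 N, or if a joint passes its speed limit or range.

## Working session

There is one attempt and no reset: what is moved stays moved. The work goes in short steps, Python scripts to look and compute and a tool call to move; the robot and the scene stay as the last step left them, time stands still between calls to the robot, and variables do not carry over. Pictures are saved under pics/ and viewed, about 8 in all and at most 12, crops included, and the job is handed in when it is done.

Besides the shell and the picture viewer there is one more tool, called after "Emit:" in YAML: its name, and indented under it one key for each argument. apply_moves: Moves the arm, as the interface text tells. Its arguments: {"type":"object","properties":{"rows":{"type":"array"},"grip_force":{"type":"number"}},"required":["rows"]}

```bash
ls; mkdir -p pics
cat > h.py <<'E'
import numpy as np,cv2
from rig import robot,cams,job_done,spotter
def ray(c,u,v):
    R=cv2.Rodrigues(np.array(c["rvec"],float))[0];K=np.array(c["mtx"]);t=np.array(c["tvec"]).reshape(3)
    d=np.array([(u-K[0,2])/K[0,0],(v-K[1,2])/K[1,1],1.])
    if c.get("name")=="wrist":
        r=np.hypot(d[0],d[1]);d=np.array([d[0]/r*np.sin(r),d[1]/r*np.sin(r),np.cos(r)])
    return -R.T@t,R.T@d
def at_z(c,u,v,z):
    o,d=ray(c,u,v);return o+d*(z-o[2])/d[2]
def proj(c,P):
    return cv2.projectPoints(np.array(P,float).reshape(-1,3),np.array(c["rvec"],float),np.array(c["tvec"],float),np.array(c["mtx"]),None)[0].reshape(-1,2)
E
python3 - <<'E'
from h import *
s=robot.state();print({k:np.round(v,3) for k,v in s.items()},robot.tip_reach)
for n in ("scene","top"):
    c=cams.camera(n);cv2.imwrite(f"pics/{n}0.png",c["color"])
    for t in ("extractor","fastener_left_slot","panel","eraser_mid","pot_a_mid","sharpener_mid"):
        for r in spotter.find_in(n,t)[:3]: 
            b=r["box"];print(n,t,np.round(b),round(r["confidence"],2),np.round(at_z(c,(b[0]+b[2])/2,(b[1]+b[3])/2,.165),3))
E
```

```text
pics
{'time_s': np.float64(0.0), 'joint_pos': array([-1.272,  0.221,  1.528,  0.   ,  1.395, -0.126]), 'qd': array([ 0.001, -0.   ,  0.001, -0.   ,  0.001, -0.001]), 'joint_torque': array([-1.000e-03, -4.969e+01, -3.894e+01, -1.000e-03,  1.100e-02,
        0.000e+00]), 'tool_pos': array([ 0.257, -0.569,  0.252]), 'ee_rot': array([3.007, 1.569, 1.861]), 'wrist_force': array([-0.273,  0.473, -0.102]), 'torque': array([-0.008, -0.05 , -0.088]), 'finger_gap': np.float64(0.999)} 0.022
scene extractor [203. 156. 433. 349.] 0.86 [0.765 0.048 0.165]
scene extractor [311. 169. 347. 196.] 0.24 [0.583 0.157 0.165]
scene fastener_left_slot [308. 169. 348. 195.] 0.97 [0.581 0.156 0.165]
scene panel [233. 162. 392. 288.] 0.59 [0.693 0.068 0.165]
scene pot_a_mid [362. 166. 382. 194.] 0.88 [0.613 0.259 0.165]
scene pot_a_mid [216. 209. 227. 220.] 0.23 [ 0.594 -0.113  0.165]
scene sharpener_mid [217. 210. 228. 222.] 0.39 [ 0.599 -0.112  0.165]
scene sharpener_mid [202. 155. 428. 346.] 0.36 [0.759 0.045 0.165]
top extractor [172. 100. 356. 254.] 0.57 [0.659 0.061 0.165]
top fastener_left_slot [211. 185. 242. 222.] 0.89 [0.593 0.154 0.165]
top panel [200. 123. 323. 228.] 0.73 [0.662 0.067 0.165]
top eraser_mid [251. 228. 271. 240.] 0.49 [0.515 0.068 0.165]
top pot_a_mid [177. 179. 197. 202.] 0.8 [0.626 0.251 0.165]
top pot_a_mid [251. 229. 270. 240.] 0.2 [0.514 0.069 0.165]
top sharpener_mid [333. 199. 340. 210.] 0.66 [ 0.589 -0.117  0.165]
```

Run:
```python
import cv2
a=cv2.imread("pics/top0.png")[80:280,140:390];b=cv2.imread("pics/scene0.png")[130:370,180:450]
a=cv2.resize(a,(500,400),interpolation=3);
cv2.imwrite("pics/t.png",cv2.resize(cv2.imread("pics/top0.png")[80:280,140:390],(750,600),interpolation=3));cv2.imwrite("pics/s.png",cv2.resize(b,(675,600),interpolation=3))
```

```text
(no output)
```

View pics/t.png

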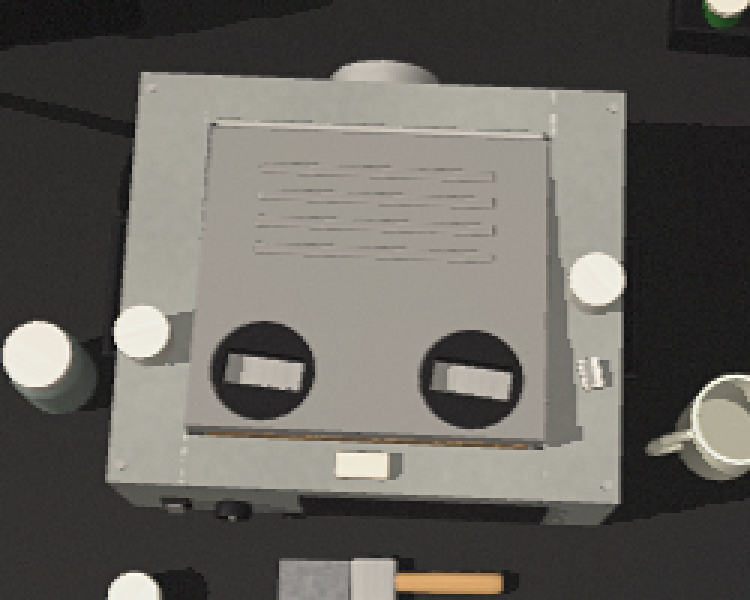

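View pics/s.png

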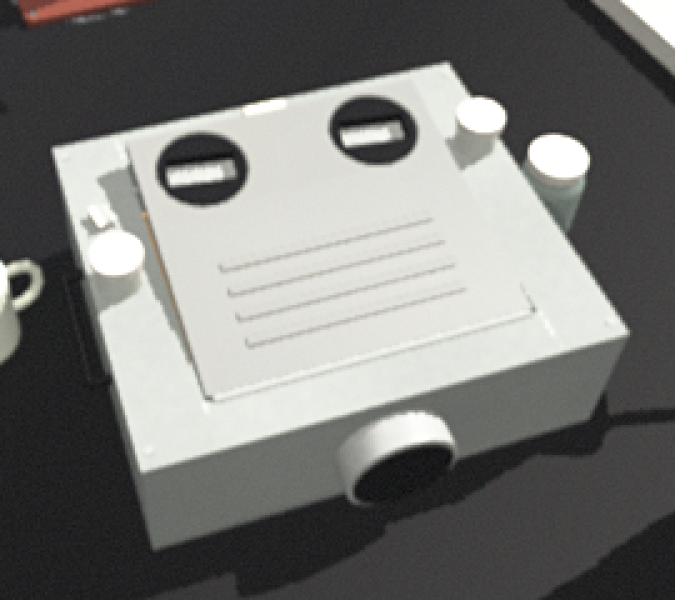

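The top view shows both heads, the left at crop (263,369) and the right at (471,379), with slots about 4° and 7° clockwise of the front edge. Pots stand on both decks, the eraser is at (362,465) on the lip, and nothing is in the slots. The scene view, taken from behind, agrees. Next I fit the extractor pose.

```bash
cat > fit.py <<'E'
from h import *
from scipy.optimize import least_squares
from scipy.spatial.transform import Rotation as Ro
T=cams.camera("top");S=cams.camera("scene")
# FL, FR, BR, BL top corners then heads L,R
t=np.array([(107,482),(620,503),(626,93),(141,72),(263,369),(471,379)])/3+[140,80]
s=np.array([(447,62),(52,147),(147,471),(629,332),(374,130),(203,170)])/2.5+[180,130]
def pts(p):
    x,y,yaw,a=p[:4];r=.222
    hx=.134-r*np.cos(a);hz=.15+r*np.sin(a)
    L=np.array([(-.18,.21,.15),(-.18,-.21,.15),(.18,-.21,.15),(.18,.21,.15),(hx,.085,hz),(hx,-.085,hz)])
    return L@Ro.from_euler("z",yaw).as_matrix().T+[x,y,0]
f=lambda p:np.r_[(proj(T,pts(p))-t).ravel(),(proj(S,pts(p))-s).ravel()]
r=least_squares(f,[.66,.06,0,.1],loss="soft_l1")
print(np.round(r.x,4));print(np.round(f(r.x).reshape(-1,2),1).tolist());print(np.round(pts(r.x)[4:],4))
p0=r.x.copy();p0[3]=0;print(np.round(pts(p0)[4:],4))
st=robot.state();R=Ro.from_euler("xyz",st["ee_rot"]).as_matrix();print(np.round(R,3),st["tool_pos"])
E
python3 fit.py
```

```text
[ 0.673   0.0631 -0.0481  0.1088]
[[-1.3, -0.2], [-1.2, -0.1], [-1.5, -0.6], [-1.1, -0.2], [-0.9, 0.3], [-0.8, -0.2], [-0.6, 0.1], [-0.6, 0.3], [-3.2, 0.4], [-0.5, 0.3], [-1.2, 0.1], [-1.2, -0.3]]
[[ 0.5905  0.1522  0.1741]
 [ 0.5823 -0.0176  0.1741]]
[[ 0.5892  0.1522  0.15  ]
 [ 0.581  -0.0176  0.15  ]]
[[ 0.     0.911  0.412]
 [-0.     0.412 -0.911]
 [-1.     0.     0.   ]] [ 0.2575969  -0.56945377  0.25334649]
```

Emit:
apply_moves:
  rows:
    - [[-0.02,0.03,-0.021],[0,0,0],-0.34]
    - [[0,0.036,-0.025],[0,0,0],-0.34]
    - [[0,0.036,-0.025],[0,0,0],-0.34]
    - [[0,0.036,-0.025],[0,0,0],-0.34]
    - [[0,0.036,-0.025],[0,0,0],-0.34]
    - [[0,0.036,-0.025],[0,0,0],-0.34]
    - [[0,0.036,-0.025],[0,0,0],-0.34]
    - [[0,0.036,-0.025],[0,0,0],-0.34]
    - [[0,0.036,-0.025],[0,0,0],-0.34]
    - [[0,0.036,-0.025],[0,0,0],-0.34]
    - [[0,0.036,-0.025],[0,0,0],-0.34]
    - [[0,0.036,-0.025],[0,0,0],-0.34]

```text
time_s: 2.0
tool_pos: [0.5245, -0.1225, 0.2736]
ee_rot: [0.666, 1.57, -0.48]
wrist_force: [0.1, 0.2, 0.2]
finger_gap: 0.33
```

Emit:
apply_moves:
  rows:
    - [[0,0.036,-0.025],[0,0,0],-0.34]
    - [[0,0.036,-0.025],[0,0,0],-0.34]
    - [[0,0,0],[-8.5,0,0],-0.34]
    - [[0,0,0],[-8.5,0,0],-0.34]
    - [[0,0,0],[-8.5,0,0],-0.34]
    - [[0,0,0],[-8.5,0,0],-0.34]
    - [[0,0,0],[-8.5,0,0],-0.34]
    - [[0,0,0],[-8.5,0,0],-0.34]
    - [[0,0,0],[-8.5,0,0],-0.34]
    - [[0,0,0],[-8.5,0,0],-0.34]
    - [[0,0,0],[-8.5,0,0],-0.34]
    - [[0,0,0],[-8.5,0,0],-0.34]

```text
time_s: 3.2
tool_pos: [0.5687, -0.049, 0.2734]
ee_rot: [-0.566, 1.571, -0.222]
wrist_force: [-0.4, 0.4, -0.5]
finger_gap: 0.328
```

Emit:
apply_moves:
  rows:
    - [[0,0,0],[-8.5,0,0],-0.34]
    - [[0,0,0],[-8.5,0,0],-0.34]
    - [[0,0,0],[-8.5,0,0],-0.34]
    - [[0,0,0],[-8.5,0,0],-0.34]
    - [[0,0,0],[-8.5,0,0],-0.34]
    - [[0,0,0],[-8.5,0,0],-0.34]
    - [[0,0,0],[-8.5,0,0],-0.34]
    - [[0,0,0],[0,0,0],-0.34]
    - [[0,0,0],[0,0,0],-0.34]

```text
time_s: 4.1
tool_pos: [0.5687, -0.049, 0.2733]
ee_rot: [-1.24, 1.571, 0.132]
wrist_force: [0.2, 0.5, 0.4]
finger_gap: 0.332
```

```bash
cat >> h.py <<'E'
from scipy.spatial.transform import Rotation as Ro
def show(tgt=None):
    s=robot.state();R=Ro.from_euler("xyz",s["ee_rot"]).as_matrix()
    print("t",round(s["time_s"],2),"pos",np.round(s["tool_pos"],4),"z-ang",round(np.degrees(np.arctan2(R[1,2],R[0,2])),1),"x",np.round(R[:,0],3),"gap",round(float(s["finger_gap"]),3),"F",np.round(s["wrist_force"],1),"M",np.round(s["torque"],2),"q",np.round(s["joint_pos"],2))
    if tgt is not None: print("tool shift",np.round(R.T@(np.array(tgt)-s["tool_pos"]),4))
E
python3 - <<'E'
from h import *
show([.582,-.018,.27])
c=cams.camera("wrist");cv2.imwrite("pics/w1.png",cv2.resize(c["color"],(784,588)))
E
```

```text
t 4.1 pos [ 0.5687 -0.049   0.2733] z-ang 78.6 x [ 0.  0. -1.] gap 0.332 F [0.2 0.5 0.4] M [0.   0.08 0.03] q [-0.22  0.08  1.65  0.    1.42 -1.6 ]
tool shift [ 0.0033 -0.0069  0.033 ]
```

View pics/w1.png

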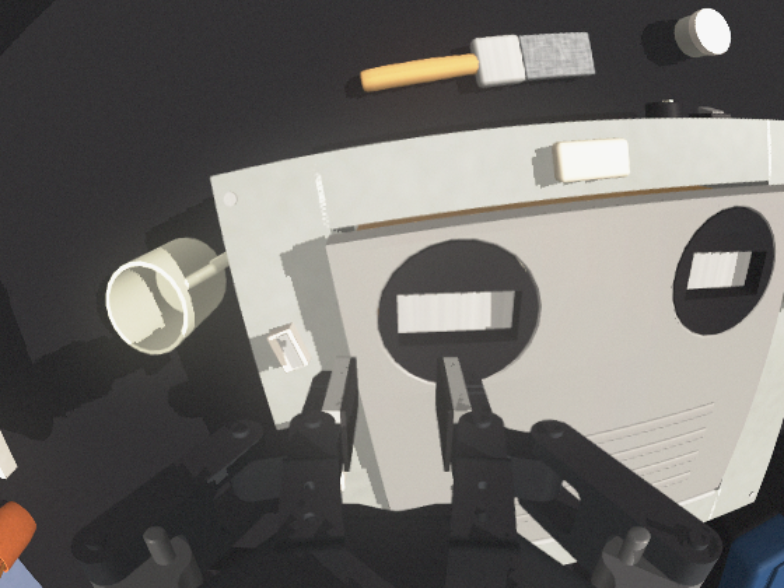

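The wrist view shows the right head centred near (459,312) in the enlarged picture, with slot corners at (397,293), (516,290), (513,328) and (399,334). The fingers are short of it in y.

Run:
```python
from h import *
c=cams.camera("wrist");c["name"]="wrist"
for n,uv in dict(head=(459,312),hl=(378,313),hr=(540,310),ht=(463,239),a=(397,293),b=(516,290),c=(513,333),d=(399,334),L=(724,271),La=(693,253),Lb=(765,252)).items():
    print(n,np.round(at_z(c,uv[0]/1.4,uv[1]/1.4,.174),4))
for r in spotter.silhouettes("wrist","fastener_right_slot")[:3]:
    m=r["region"].astype(np.uint8);print(r["box"],r["confidence"],m.sum())
```

```text
head [ 0.5784 -0.0172  0.174 ]
hl [ 0.5706 -0.0587  0.174 ]
hr [0.5863 0.0264 0.174 ]
ht [ 0.5405 -0.0091  0.174 ]
a [ 0.5618 -0.0469  0.174 ]
b [0.5724 0.0143 0.174 ]
c [0.5965 0.0101 0.174 ]
d [ 0.5844 -0.0503  0.174 ]
L [0.5876 0.1518 0.174 ]
La [0.5719 0.1263 0.174 ]
Lb [0.5815 0.1896 0.174 ]
[268.8, 171.6, 386.9, 272.5] 0.69 8790
```

Emit:
apply_moves:
  rows:
    - [[0,-0.004,0.0335],[0.5,0,0],-0.34]
    - [[0.03,0,0],[0,0,0],-0.34]
    - [[0.03,0,0],[0,0,0],-0.34]
    - [[0.012,0,0],[0,0,0],-0.34]
    - [[0.005,0,0],[0,0,0],-0.34]
    - [[0.005,0,0],[0,0,0],-0.34]
    - [[0.003,0,0],[0,0,0],-0.34]
    - [[0,0,0],[0,0,0],-0.34]
    - [[0,0,0],[0,0,0],-0.34]

```text
time_s: 5.15
tool_pos: [0.5796, -0.017, 0.1892]
ee_rot: [-1.51, 1.569, -0.143]
wrist_force: [0.2, -0.7, 0.2]
finger_gap: 0.33
```

Run:
```python
from h import *
show([.579,-.017,.17])
c=cams.camera("wrist");cv2.imwrite("pics/w2.png",cv2.resize(c["color"][150:400,150:450],(720,600)))
```

```text
t 5.15 pos [ 0.5796 -0.017   0.1892] z-ang 78.3 x [ 0.001 -0.    -1.   ] gap 0.33 F [ 0.2 -0.7  0.2] M [ 0.   -0.01 -0.02] q [-0.17  0.17  1.71  0.    1.26 -1.53]
tool shift [ 0.0192  0.0006 -0.0001]
```

View pics/w2.png

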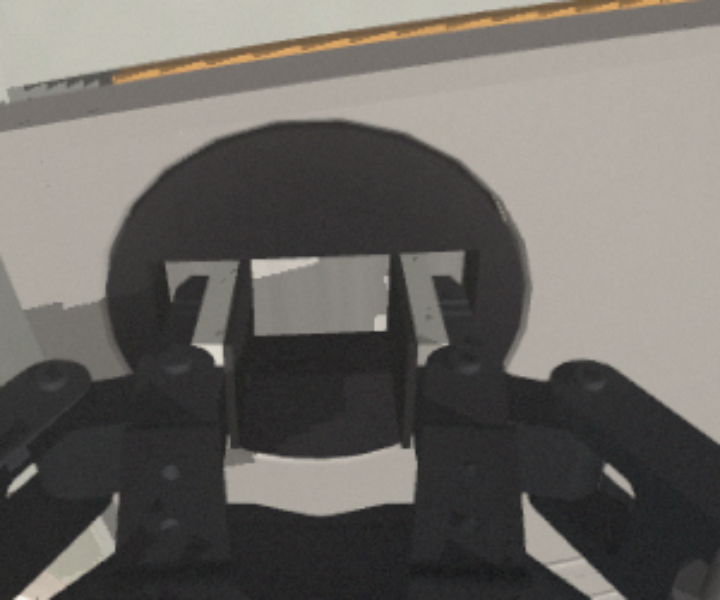

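The fingertips are just inside the slot and centred along it: slot ends at 165 and 478, pads at 245 and 400. Now I press down.

Emit:
apply_moves:
  rows:
    - [[0.006,0,0],[0,0,0],-0.34]
    - [[0.006,0,0],[0,0,0],-0.34]
    - [[0.005,0,0],[0,0,0],-0.34]
    - [[0.005,0,0],[0,0,0],-0.34]
    - [[0,0,0],[0,0,0],-0.34]
    - [[0,0,0],[0,0,0],-0.34]

```text
time_s: 5.8
tool_pos: [0.5797, -0.017, 0.1668]
ee_rot: [-1.584, 1.569, -0.216]
wrist_force: [1.4, -0.1, 4.8]
finger_gap: 0.331
```

Emit:
apply_moves:
  rows:
    - [[0.004,0,0],[0,0,0],-0.34]
    - [[0.002,0,0],[0,0,0],-0.34]
    - [[0.0015,0,0],[0,0,0],-0.34]
    - [[0,0,0],[0,0,0],-0.34]
    - [[0,0,0],[0,0,0],-0.34]

```text
time_s: 6.3
tool_pos: [0.58, -0.017, 0.1599]
ee_rot: [-1.526, 1.569, -0.159]
wrist_force: [1.7, -0.4, 6.3]
finger_gap: 0.332
```

Emit:
apply_moves:
  rows:
    - [[0.0015,0,0],[0,0,0],-0.34]
    - [[0.001,0,0],[0,0,0],-0.34]
    - [[0,0,0],[0,0,0],-0.34]
    - [[0,0,0],[0,0,0],-0.34]

```text
time_s: 6.7
tool_pos: [0.5801, -0.017, 0.1577]
ee_rot: [-1.522, 1.568, -0.154]
wrist_force: [2.1, -1.2, 6.6]
finger_gap: 0.329
```

Emit:
apply_moves:
  rows:
    - [[0.0015,0,0],[0,0,0],-0.34]
    - [[0.001,0,0],[0,0,0],-0.34]
    - [[0,0,0],[0,0,0],-0.34]
    - [[0,0,0],[0,0,0],-0.34]

```text
time_s: 7.1
tool_pos: [0.5802, -0.017, 0.1575]
ee_rot: [-1.595, 1.568, -0.227]
wrist_force: [-5.7, 0.4, 21.9]
finger_gap: 0.332
```

Bottomed out at z 0.1575 with 22 N, so the panel is shut. Now I turn.

Emit:
apply_moves:
  rows:
    - [[0,0,0],[7,0,0],-0.34]
    - [[0,0,0],[7,0,0],-0.34]
    - [[0,0,0],[7,0,0],-0.34]
    - [[0,0,0],[7,0,0],-0.34]
    - [[0,0,0],[7,0,0],-0.34]
    - [[0,0,0],[7,0,0],-0.34]

```text
time_s: 7.7
tool_pos: [0.5809, -0.0175, 0.1575]
ee_rot: [-0.967, 1.566, -0.337]
wrist_force: [-2.7, -2.1, 18.9]
finger_gap: 0.332
```

```bash
python3 -c "
from h import *
show([.579,-.017,.1575])"
```

```text
t 7.7 pos [ 0.5809 -0.0175  0.1575] z-ang 36.1 x [ 0.004 -0.002 -1.   ] gap 0.332 F [-2.7 -2.1 18.9] M [-0.34  0.52  0.13] q [-0.17  0.2   1.74 -0.    1.2  -0.79]
tool shift [ 0.      0.0015 -0.0012]
```

Emit:
apply_moves:
  rows:
    - [[0,0,0],[7,0,0],-0.34]
    - [[0,0,0],[7,0,0],-0.34]
    - [[0,0,0],[7,0,0],-0.34]
    - [[0,0,0],[7,0,0],-0.34]
    - [[0,0,0],[7,0,0],-0.34]
    - [[0,0,0],[4,0,0],-0.34]
    - [[0,0,0],[0,0,0],-0.34]

```text
time_s: 8.4
tool_pos: [0.581, -0.0182, 0.1575]
ee_rot: [-0.46, 1.565, -0.509]
wrist_force: [-1.7, -3.4, 18.0]
finger_gap: 0.329
```

```bash
python3 -c "
from h import *
show([.579,-.017,.1575])"
```

```text
t 8.4 pos [ 0.581  -0.0182  0.1575] z-ang -2.8 x [ 0.005 -0.003 -1.   ] gap 0.329 F [-1.7 -3.4 18. ] M [-0.65  0.52 -0.05] q [-0.17  0.2   1.74 -0.    1.2  -0.12]
tool shift [-0.      0.0011 -0.002 ]
```

Emit:
apply_moves:
  rows:
    - [[0,0,0],[3,0,0],-0.34]
    - [[0,0,0],[3,0,0],-0.34]
    - [[0,0,0],[2,0,0],-0.34]
    - [[0,0,0],[0,0,0],-0.34]

```text
time_s: 8.8
tool_pos: [0.5811, -0.0181, 0.1575]
ee_rot: [-0.278, 1.565, -0.465]
wrist_force: [-2.0, -2.8, 17.4]
finger_gap: 0.33
```

```bash
python3 -c "
from h import *
show([.579,-.017,.1575])"
```

```text
t 8.8 pos [ 0.5811 -0.0181  0.1575] z-ang -10.7 x [ 0.005 -0.003 -1.   ] gap 0.33 F [-2.  -2.8 17.4] M [-0.58  0.4   0.05] q [-0.17  0.2   1.74 -0.    1.2   0.02]
tool shift [ 0.      0.0007 -0.0023]
```

Emit:
apply_moves:
  rows:
    - [[0,0,0],[3,0,0],-0.34]
    - [[0,0,0],[0,0,0],-0.34]

```text
time_s: 9.0
tool_pos: [0.5812, -0.018, 0.1575]
ee_rot: [-0.185, 1.565, -0.424]
wrist_force: [-0.9, -3.4, 17.7]
finger_gap: 0.33
```

```bash
python3 -c "
from h import *
show([.579,-.017,.1575])
c=cams.camera('wrist');cv2.imwrite('pics/w3.png',cv2.resize(c['color'][150:400,100:450],(770,550)))"
```

```text
t 9.0 pos [ 0.5812 -0.018   0.1575] z-ang -13.7 x [ 0.005 -0.002 -1.   ] gap 0.33 F [-0.9 -3.4 17.7] M [-0.52  0.36  0.03] q [-0.17  0.2   1.74 -0.    1.2   0.07]
tool shift [-0.      0.0005 -0.0024]
```

View pics/w3.png

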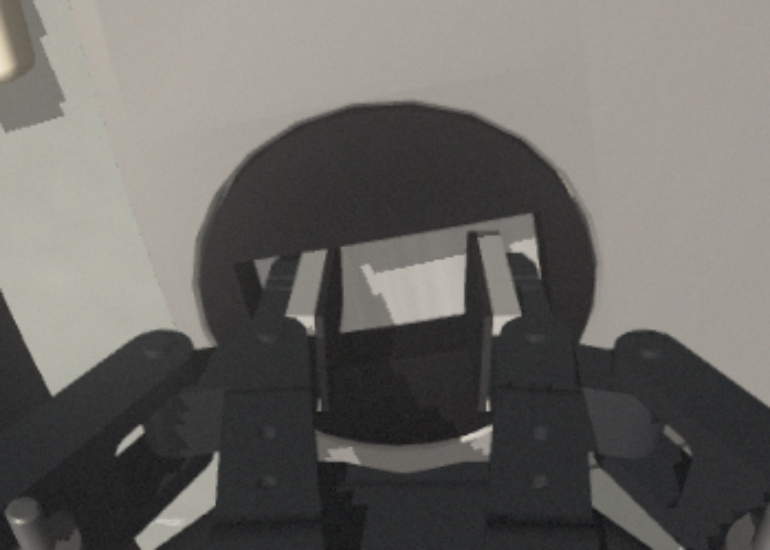

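The slot trails the fingers by about 10°, so it is close to the stop. I keep turning until the moment jumps.

Emit:
apply_moves:
  rows:
    - [[0,0,0],[3,0,0],-0.34]
    - [[0,0,0],[0,0,0],-0.34]

```text
time_s: 9.25
tool_pos: [0.5811, -0.0181, 0.1575]
ee_rot: [-0.212, 1.565, -0.503]
wrist_force: [-1.0, -4.2, 17.6]
finger_gap: 0.336
```

```bash
python3 -c "
from h import *
show([.579,-.017,.1575])"
```

```text
t 9.25 pos [ 0.5811 -0.0181  0.1575] z-ang -16.7 x [ 0.005 -0.003 -1.   ] gap 0.336 F [-1.  -4.2 17.6] M [-0.53  0.39  0.53] q [-0.17  0.2   1.74 -0.    1.2   0.13]
tool shift [ 0.      0.0005 -0.0023]
```

Emit:
apply_moves:
  rows:
    - [[0,0,0],[3,0,0],-0.34]
    - [[0,0,0],[0,0,0],-0.34]

```text
time_s: 9.45
tool_pos: [0.5811, -0.0182, 0.1576]
ee_rot: [-0.266, 1.565, -0.607]
wrist_force: [-2.6, -3.5, 17.9]
finger_gap: 0.328
```

```bash
python3 -c "
from h import *
show([.579,-.017,.1575])"
```

```text
t 9.45 pos [ 0.5811 -0.0182  0.1576] z-ang -19.5 x [ 0.005 -0.003 -1.   ] gap 0.328 F [-2.6 -3.5 17.9] M [-0.61  0.38  1.59] q [-0.17  0.2   1.74 -0.    1.2   0.18]
tool shift [ 0.      0.0004 -0.0024]
```

Mz rose from 0.03 to 0.5 and then 1.6, so it is at the stop. I turn back into the play and lift out.

Emit:
apply_moves:
  rows:
    - [[0,0,0],[-8,0,0],-0.34]
    - [[0,0,0],[-7,0,0],-0.34]
    - [[-0.004,0,0],[0,0,0],-0.34]
    - [[-0.02,0,0],[0,0,0],-0.34]
    - [[-0.04,0,0],[0,0,0],-0.34]
    - [[-0.04,0,0],[0,0,0],-0.34]
    - [[0,0,0],[0,0,0],-0.34]

```text
time_s: 10.15
tool_pos: [0.5815, -0.0171, 0.264]
ee_rot: [-0.06, 1.562, -0.141]
wrist_force: [0.3, -0.8, 0.3]
finger_gap: 0.33
```

Run:
```python
from h import *
show()
c=cams.camera("wrist");cv2.imwrite("pics/w4.png",cv2.resize(c["color"],(784,588)))
```

```text
t 10.15 pos [ 0.5815 -0.0171  0.264 ] z-ang -4.7 x [ 0.009 -0.001 -1.   ] gap 0.33 F [ 0.3 -0.8  0.3] M [-0.01 -0.03 -0.02] q [-0.17  0.1   1.64  0.    1.39 -0.08]
```

View pics/w4.png

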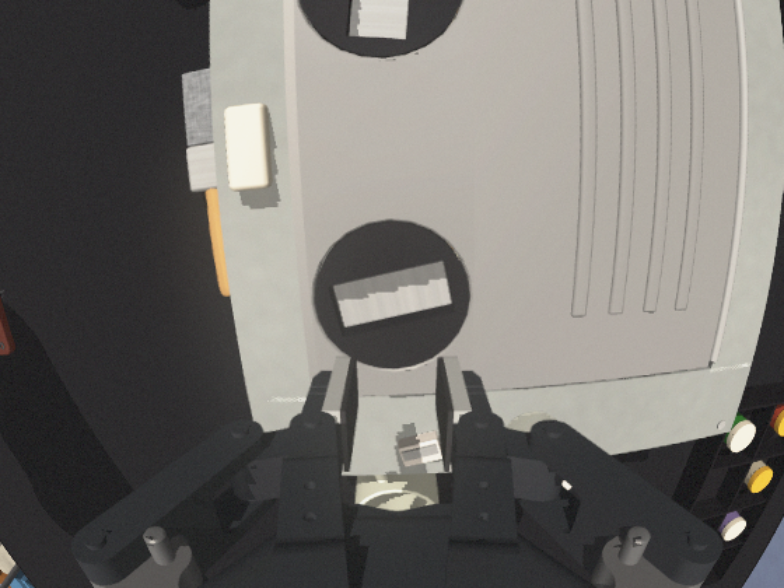

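Run:
```python
from h import *
c=cams.camera("wrist");c["name"]="wrist"
P={n:at_z(c,u/1.4,v/1.4,.150) for n,(u,v) in dict(a=(334,287),b=(443,262),c=(452,302),d=(345,328),p=(480,388),q=(710,370),l1=(578,316),l2=(579,0),e=(296,60),f=(310,360),h=(391,295)).items()}
for k,v in P.items(): print(k,np.round(v,4))
for x,y in("ab","dc","pq","ef"):
    d=P[y]-P[x];print(x,y,round(np.degrees(np.arctan2(d[1],d[0])),1))
```

```text
a [ 0.5469 -0.008   0.15  ]
b [0.606 0.001 0.15 ]
c [ 0.6098 -0.0219  0.15  ]
d [ 0.55   -0.0323  0.15  ]
p [ 0.6248 -0.0778  0.15  ]
q [ 0.7947 -0.0896  0.15  ]
l1 [ 0.6839 -0.0371  0.15  ]
l2 [0.6899 0.1408 0.15  ]
e [0.5397 0.1133 0.15  ]
f [ 0.5271 -0.0507  0.15  ]
h [ 0.5771 -0.0151  0.15  ]
a b 8.7
d c 9.9
p q -4.0
e f -94.4
```

The panel is flush, but the slot now stands about 12° short of square. The pressed fingertips dragged it back when I reversed. I go back in lightly, turn it to the stop, and this time unload the floor before backing off.

Emit:
apply_moves:
  rows:
    - [[0,0,0],[-7,0,0],-0.34]
    - [[0,0,0],[-7,0,0],-0.34]
    - [[0.03,0.0015,-0.0023],[0,0,0],-0.34]
    - [[0.035,0,0],[0,0,0],-0.34]
    - [[0.02,0,0],[0,0,0],-0.34]
    - [[0.01,0,0],[0,0,0],-0.34]
    - [[0.007,0,0],[0,0,0],-0.34]
    - [[0,0,0],[0,0,0],-0.34]
    - [[0,0,0],[0,0,0],-0.34]

```text
time_s: 11.15
tool_pos: [0.5757, -0.0154, 0.1576]
ee_rot: [2.832, 1.568, 2.996]
wrist_force: [-8.5, 1.7, 17.1]
finger_gap: 0.332
```

```bash
python3 -c "
from h import *
show([.579,-.016,.1597])"
```

```text
t 11.15 pos [ 0.5757 -0.0154  0.1576] z-ang 9.4 x [-0.003  0.    -1.   ] gap 0.332 F [-8.5  1.7 17.1] M [0.2  1.49 0.06] q [-0.16  0.19  1.75 -0.    1.21 -0.33]
tool shift [-0.0022 -0.0011  0.0032]
```

Emit:
apply_moves:
  rows:
    - [[-0.0015,0,0.002],[0,0,0],-0.34]
    - [[0,0,0],[7,0,0],-0.34]
    - [[0,0,0],[7,0,0],-0.34]
    - [[0,0,0],[7,0,0],-0.34]
    - [[0,0,0],[5,0,0],-0.34]
    - [[0,0,0],[0,0,0],-0.34]

```text
time_s: 11.75
tool_pos: [0.5768, -0.0176, 0.1577]
ee_rot: [-2.112, 1.564, -2.404]
wrist_force: [-8.2, -8.9, 9.7]
finger_gap: 0.329
```

```bash
python3 -c "
from h import *
show([.579,-.016,.1597])"
```

```text
t 11.75 pos [ 0.5768 -0.0176  0.1577] z-ang -16.7 x [-0.005 -0.004 -1.   ] gap 0.329 F [-8.2 -8.9  9.7] M [-1.47  1.44  0.47] q [-0.16  0.2   1.74 -0.01  1.21  0.13]
tool shift [-0.002   0.0022  0.0016]
```

Emit:
apply_moves:
  rows:
    - [[0,0,0],[3,0,0],-0.34]
    - [[0,0,0],[0,0,0],-0.34]

```text
time_s: 11.95
tool_pos: [0.5764, -0.0177, 0.1577]
ee_rot: [-2.125, 1.563, -2.466]
wrist_force: [-10.7, -8.3, 10.4]
finger_gap: 0.327
```

```bash
python3 -c "
from h import *
show([.579,-.016,.1597])"
```

```text
t 11.95 pos [ 0.5764 -0.0177  0.1577] z-ang -19.6 x [-0.006 -0.005 -1.   ] gap 0.327 F [-10.7  -8.3  10.4] M [-1.52  1.69  1.37] q [-0.16  0.2   1.74 -0.01  1.21  0.18]
tool shift [-0.002   0.0024  0.0019]
```

Emit:
apply_moves:
  rows:
    - [[-0.0015,0,0],[0,0,0],-0.34]
    - [[-0.0015,0,0],[-2,0,0],-0.34]
    - [[-0.005,0,0],[-2,0,0],-0.34]
    - [[-0.02,0,0],[-2,0,0],-0.34]
    - [[-0.04,0,0],[0,0,0],-0.34]
    - [[-0.04,0,0],[0,0,0],-0.34]
    - [[0,0,0],[0,0,0],-0.34]

```text
time_s: 12.65
tool_pos: [0.5812, -0.0157, 0.2717]
ee_rot: [0.092, 1.562, -0.146]
wrist_force: [0.9, -0.4, 0.8]
finger_gap: 0.329
```

Run:
```python
from h import *
show([.587,.152,.264])
c=cams.camera("wrist");cv2.imwrite("pics/w5.png",cv2.resize(c["color"],(784,588)))
```

```text
t 12.65 pos [ 0.5812 -0.0157  0.2717] z-ang -13.7 x [ 0.009 -0.001 -1.   ] gap 0.329 F [ 0.9 -0.4  0.8] M [ 0.03 -0.03 -0.  ] q [-0.16  0.1   1.63  0.    1.41  0.08]
tool shift [ 0.0075  0.1644 -0.034 ]
```

View pics/w5.png

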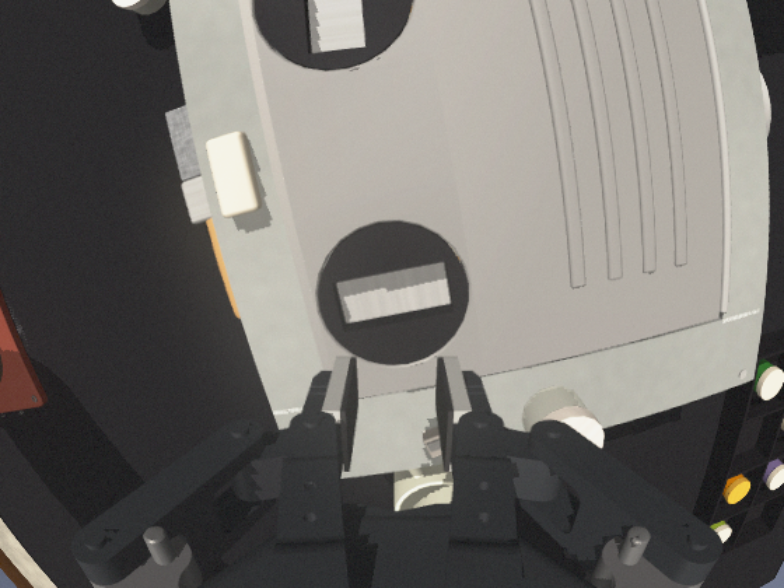

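The right slot is now square to the front edge (slot about −2.7°, square −2.8°) and the panel is flush. Next is the left fastener.

Emit:
apply_moves:
  rows:
    - [[0,0.041,-0.0085],[0,0,0],-0.34]
    - [[0,0.041,-0.0085],[0,0,0],-0.34]
    - [[0,0.041,-0.0085],[0,0,0],-0.34]
    - [[0,0.041,-0.0085],[0,0,0],-0.34]
    - [[0,0,0],[-8,0,0],-0.34]
    - [[0,0,0],[-8,0,0],-0.34]
    - [[0,0,0],[-8,0,0],-0.34]
    - [[0,0,0],[-8,0,0],-0.34]
    - [[0,0,0],[-8,0,0],-0.34]
    - [[0,0,0],[-8,0,0],-0.34]
    - [[0,0,0],[-8,0,0],-0.34]
    - [[0,0,0],[-8,0,0],-0.34]

```text
time_s: 13.9
tool_pos: [0.583, 0.1519, 0.2627]
ee_rot: [2.358, 1.566, -3.04]
wrist_force: [0.3, 0.9, -0.1]
finger_gap: 0.33
```

Emit:
apply_moves:
  rows:
    - [[0,0,0],[-8,0,0],-0.34]
    - [[0,0,0],[-8,0,0],-0.34]
    - [[0,0,0],[-8,0,0],-0.34]
    - [[0,0,0],[-8,0,0],-0.34]
    - [[0,0,0],[0,0,0],-0.34]
    - [[0,0,0],[0,0,0],-0.34]

```text
time_s: 14.5
tool_pos: [0.5835, 0.1519, 0.2636]
ee_rot: [1.814, 1.568, -3.036]
wrist_force: [0.6, 0.4, 0.4]
finger_gap: 0.331
```

Run:
```python
from h import *
show([.587,.152,.264])
c=cams.camera("wrist");cv2.imwrite("pics/w6.png",cv2.resize(c["color"],(784,588)))
```

```text
t 14.5 pos [0.5835 0.1519 0.2636] z-ang 82.1 x [-0.003 -0.    -1.   ] gap 0.331 F [0.6 0.4 0.4] M [-0.02 -0.05 -0.  ] q [ 0.12  0.16  1.57  0.    1.41 -1.31]
tool shift [-0.0004 -0.0035  0.0006]
```

View pics/w6.png

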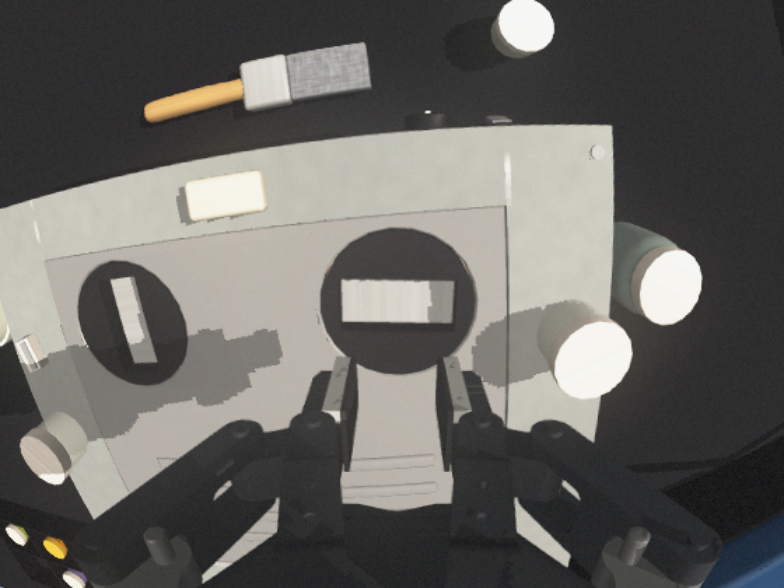

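The panel is flush and the right slot is square. The left slot, corners (342,279), (454,282), (453,324), (341,322), lines up with the fingers.

Run:
```python
from h import *
c=cams.camera("wrist");c["name"]="wrist"
P=np.array([at_z(c,u/1.4,v/1.4,.151) for u,v in [(342,279),(454,282),(453,324),(341,322)]])
print(P.round(4),P.mean(0).round(4),np.degrees(np.arctan2(*(P[1]-P[0])[[1,0]])))
print(at_z(c,398/1.4,301/1.4,.151));show(P.mean(0))
```

```text
[[0.569  0.1247 0.151 ]
 [0.5789 0.1844 0.151 ]
 [0.6033 0.1815 0.151 ]
 [0.5936 0.1197 0.151 ]] [0.5862 0.1526 0.151 ] 80.55388592664764
[0.58556022 0.15292405 0.151     ]
t 14.6 pos [0.5839 0.1519 0.2644] z-ang 82.2 x [-0.002 -0.    -1.   ] gap 0.328 F [-0.1  0.3 -0.3] M [ 0.02 -0.02 -0.02] q [ 0.12  0.16  1.57  0.    1.41 -1.31]
tool shift [ 0.1134 -0.0024  0.001 ]
```

Emit:
apply_moves:
  rows:
    - [[0.03,-0.003,0.001],[1,0,0],-0.34]
    - [[0.035,0,0],[0,0,0],-0.34]
    - [[0.02,0,0],[0,0,0],-0.34]
    - [[0.01,0,0],[0,0,0],-0.34]
    - [[0.005,0,0],[0,0,0],-0.34]
    - [[0.003,0,0],[0,0,0],-0.34]
    - [[0,0,0],[0,0,0],-0.34]

```text
time_s: 15.3
tool_pos: [0.588, 0.1526, 0.1632]
ee_rot: [-1.283, 1.569, 0.137]
wrist_force: [0.3, 0.5, 0.2]
finger_gap: 0.331
```

```bash
python3 -c "
from h import *
show([.587,.1525,.1577])"
```

```text
t 15.3 pos [0.588  0.1526 0.1632] z-ang 81.3 x [ 0.001  0.    -1.   ] gap 0.331 F [0.3 0.5 0.2] M [-0.03 -0.    0.  ] q [ 0.12  0.26  1.66  0.    1.23 -1.3 ]
tool shift [ 0.0055  0.001  -0.0003]
```

In the slot with no contact yet. I press to about 15 N.

Emit:
apply_moves:
  rows:
    - [[0.003,0.001,0],[0,0,0],-0.34]
    - [[0.002,0,0],[0,0,0],-0.34]
    - [[0.0015,0,0],[0,0,0],-0.34]
    - [[0.001,0,0],[0,0,0],-0.34]
    - [[0,0,0],[0,0,0],-0.34]
    - [[0,0,0],[0,0,0],-0.34]

```text
time_s: 15.9
tool_pos: [0.5875, 0.1529, 0.1576]
ee_rot: [-1.323, 1.568, 0.097]
wrist_force: [-2.9, 0.3, 10.9]
finger_gap: 0.331
```

Shut at z 0.1576 with 11 N. I turn it: about 100° to the stop, checking on the way.

Emit:
apply_moves:
  rows:
    - [[0.0008,0,0],[7,0,0],-0.34]
    - [[0,0,0],[7,0,0],-0.34]
    - [[0,0,0],[7,0,0],-0.34]
    - [[0,0,0],[7,0,0],-0.34]
    - [[0,0,0],[7,0,0],-0.34]
    - [[0,0,0],[7,0,0],-0.34]
    - [[0,0,0],[0,0,0],-0.34]

```text
time_s: 16.6
tool_pos: [0.5885, 0.1529, 0.1576]
ee_rot: [-0.587, 1.565, 0.096]
wrist_force: [-1.5, -0.1, 12.5]
finger_gap: 0.331
```

```bash
python3 -c "
from h import *
show([.587,.1525,.1577])"
```

```text
t 16.6 pos [0.5885 0.1529 0.1576] z-ang 39.1 x [ 0.006  0.001 -1.   ] gap 0.331 F [-1.5 -0.1 12.5] M [-0.15  0.37 -0.02] q [ 0.12  0.26  1.67 -0.    1.21 -0.56]
tool shift [-0.0001  0.0006 -0.0014]
```

Emit:
apply_moves:
  rows:
    - [[0,0,0],[7,0,0],-0.34]
    - [[0,0,0],[7,0,0],-0.34]
    - [[0,0,0],[7,0,0],-0.34]
    - [[0,0,0],[7,0,0],-0.34]
    - [[0,0,0],[7,0,0],-0.34]
    - [[0,0,0],[7,0,0],-0.34]
    - [[0,0,0],[7,0,0],-0.34]
    - [[0,0,0],[4,0,0],-0.34]
    - [[0,0,0],[0,0,0],-0.34]

```text
time_s: 17.5
tool_pos: [0.5888, 0.152, 0.1576]
ee_rot: [0.103, 1.565, -0.137]
wrist_force: [-0.5, -3.2, 10.9]
finger_gap: 0.329
```

```bash
python3 -c "
from h import *
show([.587,.1525,.1577])"
```

```text
t 17.5 pos [0.5888 0.152  0.1576] z-ang -13.8 x [ 0.006 -0.001 -1.   ] gap 0.329 F [-0.5 -3.2 10.9] M [-0.61  0.2   0.14] q [ 0.12  0.26  1.67 -0.    1.21  0.37]
tool shift [-0.0001  0.     -0.0019]
```

Emit:
apply_moves:
  rows:
    - [[0,0,0],[3,0,0],-0.34]
    - [[0,0,0],[3,0,0],-0.34]
    - [[0,0,0],[0,0,0],-0.34]

```text
time_s: 17.8
tool_pos: [0.5886, 0.1517, 0.1576]
ee_rot: [-0.035, 1.564, -0.376]
wrist_force: [-1.2, -5.0, 11.5]
finger_gap: 0.333
```

```bash
python3 -c "
from h import *
show([.587,.1525,.1577])"
```

```text
t 17.8 pos [0.5886 0.1517 0.1576] z-ang -19.6 x [ 0.006 -0.002 -1.   ] gap 0.333 F [-1.2 -5.  11.5] M [-0.81  0.28  1.58] q [ 0.12  0.26  1.67 -0.    1.21  0.47]
tool shift [-0.0001  0.0002 -0.0018]
```

At the stop with Mz 1.6. I unload the floor, then lift out.

Emit:
apply_moves:
  rows:
    - [[-0.0015,0,0],[0,0,0],-0.34]
    - [[-0.0015,0,0],[-2,0,0],-0.34]
    - [[-0.005,0,0],[-2,0,0],-0.34]
    - [[-0.02,0,0],[-2,0,0],-0.34]
    - [[-0.04,0,0],[0,0,0],-0.34]
    - [[-0.04,0,0],[0,0,0],-0.34]
    - [[-0.02,-0.04,0],[0,0,0],-0.34]
    - [[0,-0.04,0],[0,0,0],-0.34]
    - [[0,0,0],[0,0,0],-0.34]

```text
time_s: 18.7
tool_pos: [0.5675, 0.0714, 0.2838]
ee_rot: [-0.35, 1.568, -0.592]
wrist_force: [0.3, 0.2, 0.5]
finger_gap: 0.333
```

Run:
```python
from h import *
show()
c=cams.camera("wrist");cv2.imwrite("pics/w7.png",cv2.resize(c["color"],(784,588)))
```

```text
t 18.7 pos [0.5675 0.0714 0.2838] z-ang -13.9 x [ 0.003 -0.002 -1.   ] gap 0.333 F [0.3 0.2 0.5] M [-0.03  0.01 -0.02] q [-0.01  0.07  1.63 -0.    1.43  0.23]
```

View pics/w7.png

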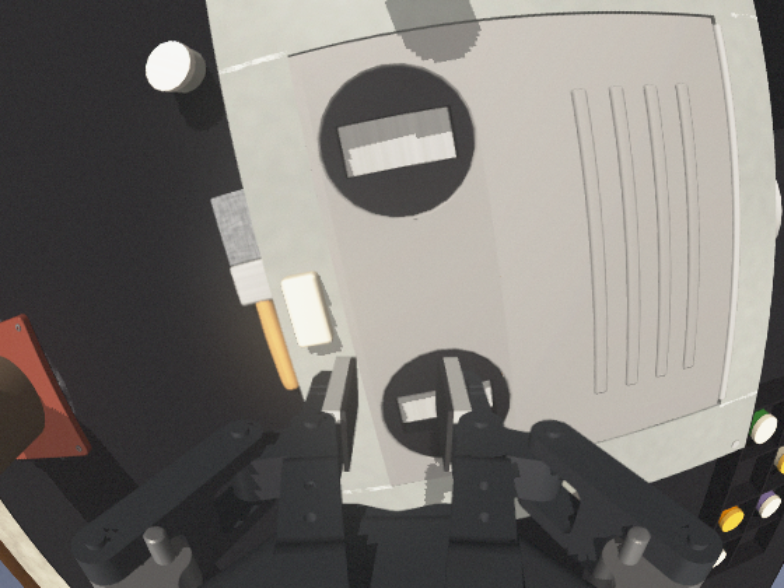

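Run:
```python
from h import *
c=cams.camera("wrist");c["name"]="wrist"
for q in ([(338,126),(449,107)],[(348,177),(457,157)],[(290,54),(714,16)],[(398,401),(490,382)]):
    a,b=[at_z(c,u/1.4,v/1.4,.15) for u,v in q];print(round(np.degrees(np.arctan2(*(b-a)[[1,0]])),1))
print(job_done())
```

```text
-4.0
-3.2
-3.0
-1.2
the job is handed in; nothing more can be done
None
```

The filter panel is shut and both quarter-turn fasteners are turned to their stops, right one first, then left. I handed the job in at about 19 s of robot time, with the arm clear of everything.

- **Right fastener:** I pressed the panel shut in the slot with about 20 N and turned clockwise until the torque rose to 1.6 N m at the stop. When I backed off while still pressing, the fingertips dragged the fastener about 12° back. I saw this in the next picture, went back in, turned it to the stop again and lifted out without dragging it.
- **Left fastener:** I did this the same way with about 11 N. It reached the stop at 1.6 N m and stayed there when I lifted out.

**Last checks**
- The panel was flush with the arm clear.
- Square to the front edge is about −3°. The left slot measured −3 to −4°. The right slot measured −2.7° right after I turned it.
- A final reading of the right slot gave −1.2°, but the fingers partly hid it, so that number is rough.
- The eraser, brush and pots in view looked undisturbed. I did not measure their positions again, and the last picture did not show every item.

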